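# Gauge the nip of the bookbinder's bench press

### The arm

A 6-joint arm with a two-finger parallel gripper is mounted at the origin on the work surface. World frame = base frame: x ahead of the robot, y to its left, z up, the work surface at z = 0. Lengths are in m, angles in degrees, forces in N, time in s.
With the tool pointing down it reaches from about 0.375 to 0.75 m from the base axis. Payload 9 kg.
Tool frame: the origin (TCP) lies where the fingers leave the gripper's body, on its centre line; the fingertips stand 73 mm ahead of it and the grasp point (between the pads) lies 54 mm ahead of it (robot.tip_reach is the distance from the TCP to the fingertips, in m); z points along the fingers, y is the direction in which the jaws open and shut (so a half turn about z gives the same grasp; the last joint's range is limited). The gripper opens to 85 mm and grips with 20 to 120 N. Pads are 22 mm wide; open, the fingers measure 114 mm over their backs; the gripper's body (76 mm by 85 mm) begins 54 mm behind the grasp point. The pads swing forward as they close: fully open they stand 13 mm farther back than shut.
Start: joints at [-79.853, 5.964, 5.575, 89.605, 0, 77.527], TCP at [0.231, -0.554, 0.304] pointing down, gripper open.
Joint ranges: [-171.21, 171.21], [-48.23, 106.86], [-62.78, 66.21], [-105.2, 120.99], [-86.42, 89.51], [-180, 180]. Speed limits (degrees/s): [127.2, 127.2, 147.25, 180, 180, 180].

### API

Orientations are given as [roll, pitch, yaw] about the fixed x, y, z axes, in that order (R = Rz(yaw) Ry(pitch) Rx(roll)).
In Python, from plant import robot gives the robot as it stands. Calls block until the motion is done:
- robot.move_pose(position, orientation): joint-space move of the TCP to a pose.
- robot.line_to(position, vel=0.15, rotation=None, guard=None): straight line of the TCP; rotation=None keeps the orientation; vel is the mean speed in m/s. With guard (N) it stops when the force on the tool has changed by that much, and returns True; else False.
- robot.goto_joints(angles): joint-space move.
- robot.set_gripper(opening): finger opening in m; the grip force is fixed at half the most; returns when the fingers have stopped.
- robot.pause(seconds).
- robot.ik(position, orientation): joint angles nearest the present ones, or None.
- robot.observe(): the state.
- robot.grab_frame(name): name is "scene" or "side" or "wrist"; returns the picture (480x640x3 uint8, blue, green, red); there is no depth.
- robot.get_calibration(name): a dict with "vertical_fov" (degrees; the focal length in pixels is half the picture's height over the tangent of half this angle, whatever the lens; pixels are square), "cx", "cy" (the principal point, pixels), "rvec" (rotation vector, rad) and "tvec" (3), from world to camera coordinates, as OpenCV has them. Camera axes: x right, y down, z forward; pixel columns grow to the right and rows downward; lengths in m; the calibration is good to about 2 mm. A picture is of the moment at which its call begins: read the wrist's pose just before it. get_calibration takes no time and is no camera call; for the wrist camera it gives the pose at the moment of the call.
A pose or a line that the arm cannot do raises robot.IKError and nothing moves.
- robot.job_done(): hands the job in, once; it reports no verdict.
The state is a dict: "time": time; "q": joint angles; "qvel": joint speeds; "joint_torque": joint torques, N m; "tool_pos": TCP position; "tcp_rot": TCP orientation; "ft_force": force on the tool from outside, world axes, zero at the start; "torque": the same for the moment, N m; "gripper_width": finger opening in m.
Only numpy, scipy, OpenCV 4.12 (cv2) and the standard library are available. Lean on these libraries where they do the work, as an engineer would, in place of code of your own. Each camera call takes 0.05 s, during which the arm holds its last target. There are 200 camera calls.

### The job

Turn the black clamp knob of the small blue bench press clockwise as far as it goes, so that its sliding jaw is closed and locked; then take the blue-handled taper gauge out of its wooden block and slide the blade straight down into the middle of the gap between the two steel jaw plates until it drags snugly, with about 6 N (0.6 kg) of drag, never forcing it. Finish while still gripping the gauge, held still and upright at that depth with nothing else carrying it; leave the red-handled gauge and everything else on the table alone.

Things in the scene. Friction and masses are not known exactly. Their poses are not given: they have to be found in the camera images.
- press: Small blue bench press, fixed, base 110 x 210 x 25 mm. Origin on the table; x runs along the jaw plates, y from knob and sliding jaw (-y) to the stop jaw (+y), z up. Base spans y = -130 to +80 mm; knob pedestal (70 x 74 mm, top at 70 mm) centred at y = -85 mm; jaws 100 mm high, y = -30 to +67 mm. Its place and yaw differ each time.
- clamp_knob_grip (a point): Point on the vertical axis of the black clamp knob, at the height to grip (107 mm above the table). The knob has an upright bar grip 42 mm long, 14 mm thick, 32 mm high (its top 7 mm above this point), on a disc of 44 mm diameter; the bar lies along this point's x axis and turns with the knob.
- clamp_knob (a joint): Turn of the clamp knob in rad, growing CLOCKWISE seen from above: 0 = jaw fully open, 1.3 = end stop, jaw closed, and held locked by the friction of the knob. Starts at 0 to 0.3. 0.16 N m of friction; it stays where it is left. Turning it home moves the sliding jaw by up to 8 mm to +y of the press.
- mouth (a point): Middle of the stop jaw's inner steel face, at the top of the plates (100 mm high); axes as the press, so the gap lies to -y. With the knob home the gap is 4.5 to 6.5 mm wide (differs each time, not told: feel for it), from y = 0 to -4.5..-6.5 mm; before that up to 8 mm wider. The top 9 mm of both plates flares out by 6 mm as a lead-in. Plates 80 mm long in x, 70 mm deep, open at the ends.
- fixed_jaw: Stop jaw on the +y side of the gap: steel plate on a blue block, does not give. Origin coincides with the press's to within 2 mm.
- spring_plate: Steel plate, 80 x 8 x 70 mm, on the front of the wooden sliding jaw, facing the stop jaw. It is sprung: it gives way in -y with 4 N per mm (1.2 N to start) up to 6 mm. Origin on the table under the press (not on the plate).
- gauge: Blue-handled taper gauge, about 110 g, upright in either slot of the block. Origin: centre of the underside of its brass collar (36 x 22 x 6 mm), z up. Handle 28 (x) by 14 mm (y), z = 6 to 56 mm: grip near z = 36 mm, best across the 14 mm. The steel blade below is 24 mm wide (x), 75 mm long; its thickness (y) grows evenly from 2.5 mm at the tip to 10 mm at the collar.
- gauge_tip (a point): Centre of the blue blade's lower end, 75 mm below the gauge's origin. The blade is springy at the collar and swings about x to centre itself in a gap (0.8 N m/rad, up to 0.12 rad). Its drag is about 1.3 times the squeeze of one plate (friction 0.5 to 0.7): 6 N of drag is a squeeze of about 4.5 N. A squeeze of 2 to 11 N from each plate is snug, over 25 N is forced.
- gauge_block: Wooden block 60 (x) x 150 (y) x 90 (z) mm, fixed, origin under its centre. Two slots 28 mm (x) by 13.5 mm (y), 82 mm deep, centred at y = -45 and +45 mm, each with a gauge whose collar rests on the top; lift a gauge by 80 mm or more to clear the block.
- red_gauge: Red-handled gauge of the same size with a thick blade (8.5 mm), in the other slot; leave it. Origin as for the blue gauge.
- mallet: Wooden mallet, 300 mm long, head 64 mm diameter by 100 mm; bystander.
- books: Stack of three handmade books, 150 x 210 x 54 mm; bystander.
- brass_rule: Brass rule 30 x 250 x 4 mm on the green cutting mat; bystander.
- paste_jar: Jar of 70 mm diameter, 85 mm high; bystander.
- thread_spool: Red thread spool, 40 mm diameter, 40 mm high; bystander.
- bone_folder: White bone folder 150 x 22 x 5 mm; bystander.
Things that resemble listed ones, but are neither listed nor needed, are in the scene too. What is shaped like the gauge but green, pink or turquoise is not meant.

How it is judged (in metres and radians):
On the way, in this order (a step that is already met when the one before it is completed fails the run):
1. the clamp knob is turned home, clockwise (value of joint clamp_knob above 1.2 rad), for 0.2 s.
2. the blue gauge is lifted out of its block by the gripper (height (world z) of gauge_tip above 0.085 m and contact force between the fingers and gauge above 1 N), for 0.1 s.
At the end, for the whole second after the job is handed in: Knob still over 1.15 rad; blue blade between the plates, tip 15 to 73 mm below their top and within 28 mm of the middle, 2 to 11 N from each plate; gauge upright (0.15 rad), in line (0.2 rad), still (under 10 mm/s), gripped (over 2 N), clear of the block (value of joint clamp_knob above 1.15 rad and contact force between gauge and spring_plate between 2 and 11 N and contact force between gauge and fixed_jaw between 2 and 11 N and z of gauge_tip in the frame of mouth between -0.073 and -0.015 m and x of gauge_tip in the frame of mouth between -0.028 and 0.028 m and angle between gauge's own z axis and vertical below 0.15 rad and angle between the y axis of gauge and the y axis of press, either way round below 0.2 rad and contact force between the fingers and gauge above 2 N and contact force between gauge and gauge_block below 0.2 N and linear speed of gauge below 0.01 m/s); the arm keeps its last pose, push and grip.
It fails at once if the blade is forced: over 25 N on a plate (contact force between gauge and spring_plate above 25 N or contact force between gauge and fixed_jaw above 25 N).
It fails at once if the red gauge is moved by more than 15 mm (distance of red_gauge from where it was at the start of the episode above 0.015 m).
It fails at once if a bystander is moved by more than 30 mm (distance of any of mallet, books, brass_rule, paste_jar, thread_spool, bone_folder from where it was at the start of the episode above 0.03 m).
It also fails if it takes over 72 s, if anything falls off the work surface, if the arm or the gripper's body presses on something with over 40 N, if the wrist force passes 120 N, or if a joint passes its speed limit or range.

## Working session

There is one attempt and no reset: what is moved stays moved. The work goes in short steps, each a Python script; the robot and the scene stay as the last script left them, time stands still between calls to the robot, and variables do not carry over. Pictures are saved under pics/ and viewed, on a budget of 10 in all, crops included, one or two more only if the job needs it, and the job is handed in when it is done.

```bash
mkdir -p pics; ls; cat > h.py <<'E'
import numpy as np, cv2, json
from plant import robot
def cal(n):
    c=robot.get_calibration(n); f=240/np.tan(np.radians(c["vertical_fov"])/2)
    K=np.array([[f,0,c["cx"]],[0,f,c["cy"]],[0,0,1]])
    return K,cv2.Rodrigues(np.array(c["rvec"],float))[0],np.array(c["tvec"],float).ravel(),c
def pix2w(C,uv,z):
    K,R,t=C[:3]; d=R.T@np.linalg.solve(K,[uv[0],uv[1],1]); o=-R.T@t
    return o+d*(z-o[2])/d[2]
def w2pix(C,p):
    K,R,t=C[:3]; q=K@(R@np.array(p,float)+t); return q[:2]/q[2]
E
python3 - <<'E'
from h import *
for n in("scene","side"):
    c=cal(n); im=robot.grab_frame(n); cv2.imwrite(f"pics/{n}0.png",im); print(n,c[3],-c[1].T@c[2])
s=robot.observe(); print(s)
E
```

```text
pics
scene {'vertical_fov': 42.02950764980572, 'cx': 317.1216128874248, 'cy': 239.2312790247493, 'rvec': array([ 2.16192063,  1.01526443, -0.44255078]), 'tvec': array([-0.29763092, -0.25297129,  1.96653496])} [ 1.4216092  -0.76496205  1.18899064]
side {'vertical_fov': 43.913057058277694, 'cx': 325.2946926830656, 'cy': 239.54420403495564, 'rvec': array([ 0.70195938, -2.40263665,  1.35564824]), 'tvec': array([0.42041655, 0.25037749, 1.30461899])} [-0.20038931  1.05258738  0.89071523]
{'time': 0.1, 'q': array([-7.98544916e+01,  5.99633168e+00,  5.53466883e+00,  8.96055439e+01,
       -1.53687088e-03,  7.75263012e+01]), 'qvel': array([ 0.05590166, -0.06447915,  0.10129054,  0.14095314, -0.00964157,
        0.04270255]), 'joint_torque': array([ 7.12874840e-03, -5.58208179e+01,  5.04719853e+01,  1.29013031e-02,
       -2.54263614e-04, -4.34152724e-06]), 'tool_pos': array([ 0.23072532, -0.55364491,  0.30321874]), 'tcp_rot': array([-1.79934048e+02, -1.30154794e-02,  2.26192006e+01]), 'ft_force': array([ 0.27188609, -0.30292596, -0.6875454 ]), 'torque': array([-0.01543435,  0.01850419,  0.02224288]), 'gripper_width': 0.08549949225622441}
```

View pics/scene0.png

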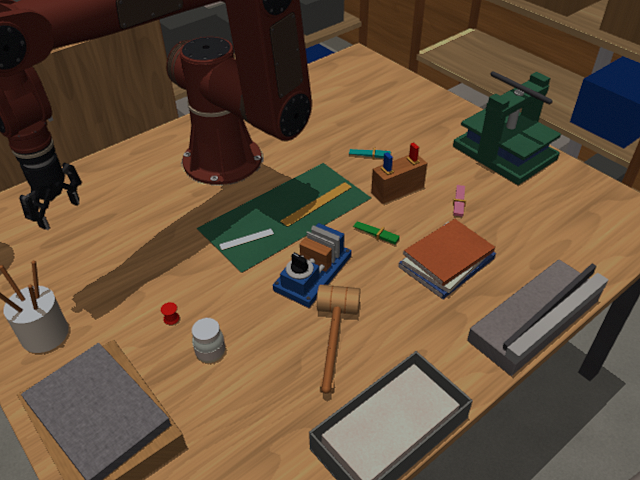

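View pics/side0.png

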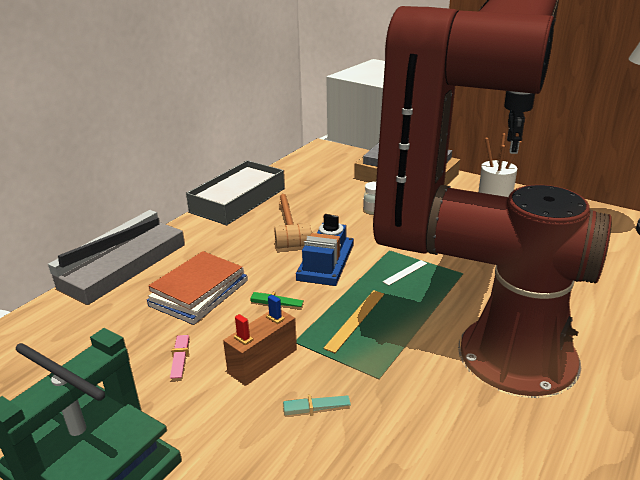

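Scene: the press is at about (315,262), with its knob at (300,261) and jaws at (325,242). The block is at (398,178), with the blue gauge at (388,160) and red at (413,152). The turquoise (370,154), green (377,232) and pink (459,200) look-alikes lie flat on the table and aren't meant. I'll compute rough positions, then look from above with the wrist camera.

```bash
python3 - <<'E'
from h import *
C=cal("scene");S=cal("side")
print("knob",pix2w(C,(300,259),.114),pix2w(S,(331,218),.114))
print("blue top",pix2w(C,(388,154),.146),pix2w(S,(274,299),.146))
print("red top",pix2w(C,(414,145),.146),pix2w(S,(242,319),.146))
W=cal("wrist"); s=robot.observe()
from scipy.spatial.transform import Rotation as Ro
Rt=Ro.from_euler("xyz",s["tcp_rot"],degrees=True).as_matrix()
cw=-W[1].T@W[2]
print("cam in tcp",Rt.T@(cw-s["tool_pos"]),"axes in tcp\n",Rt.T@W[1].T,W[3]["vertical_fov"])
print("press base corners",[pix2w(C,p,.025)[:2] for p in((274,284),(310,297),(351,256))])
for y in (-90,-45,0,45,90): print(y,robot.ik([.6,-.12,.38],[180,0,y]))
E
```

```text
knob [ 0.58850631 -0.14950791  0.114     ] [ 0.56791724 -0.13305065  0.114     ]
blue top [0.45336369 0.2692951  0.146     ] [0.44850997 0.27447075 0.146     ]
red top [0.47026798 0.35448291 0.146     ] [0.46233527 0.36172715 0.146     ]
cam in tcp [ 0.07149103 -0.00082731 -0.0717585 ] axes in tcp
 [[ 1.11804185e-03 -9.59869579e-01 -2.80444541e-01]
 [ 9.99999139e-01  8.80662071e-04  9.72456648e-04]
 [-6.86454684e-04 -2.80445387e-01  9.59869738e-01]] 59.142356234797035
press base corners [array([ 0.54561722, -0.20155767]), array([ 0.63607675, -0.1594919 ]), array([0.59623044, 0.00946283])]
-90 [ -23.53810831   10.09254102   18.04398492   97.9514439     0.
 -113.53810831]
-45 [ -23.53810831   10.09254102   18.04398492   97.9514439     0.
 -158.53810831]
0 [-23.53810831  10.09254102  18.04398492  97.9514439    0.
 156.46189169]
45 [-23.53810831  10.09254102  18.04398492  97.9514439    0.
 111.46189169]
90 [-23.53810831  10.09254102  18.04398492  97.9514439    0.
  66.46189169]
```

```bash
python3 - <<'E'
from h import *
import pickle
out={}
for n,p in(("block",[.46,.34,.40]),("press",[.58,-.06,.40])):
    robot.move_pose(p,[180,0,90]); robot.pause(.3)
    out[n]=cal("wrist"); im=robot.grab_frame("wrist"); cv2.imwrite(f"pics/w_{n}.png",im)
    print(n,robot.observe()["time"],-out[n][1].T@out[n][2])
pickle.dump(out,open("wc.pkl","wb"))
E
```

```text
block 3.6917 [0.46007903 0.411902   0.47174658]
press 5.5833 [0.57990053 0.01268435 0.47182902]
```

View pics/w_press.png

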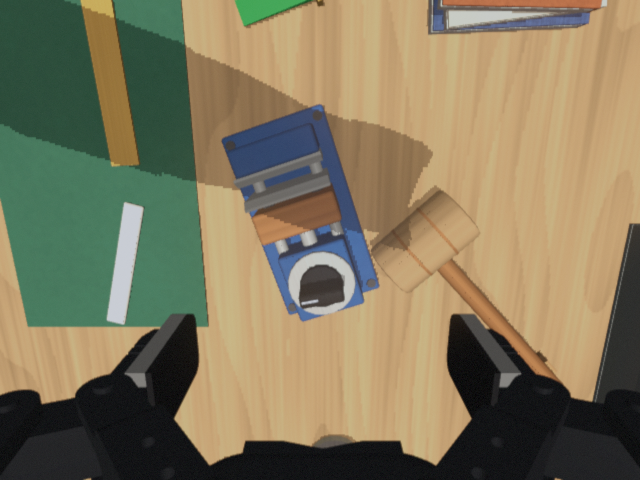

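View pics/w_block.png

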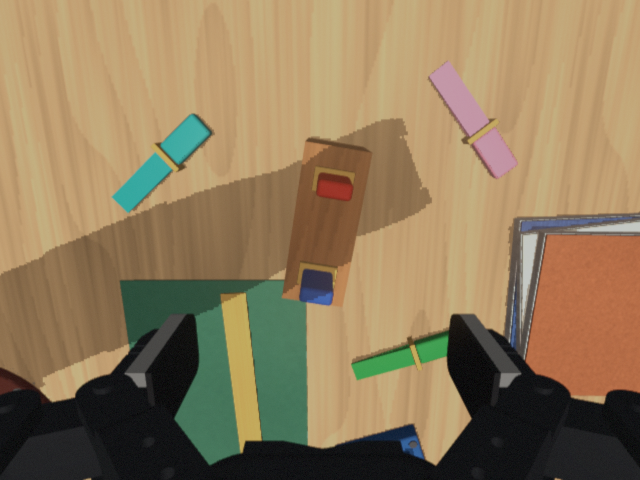

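Press view: the knob bar is at (322,290), the gap runs between the plates near (285,183), and the mallet head is close by. Block view: the blue handle is at (317,287) and red at (335,187). I'll enlarge both crops to measure and confirm.

```bash
python3 - <<'E'
import cv2,numpy as np
a=cv2.imread("pics/w_press.png")[95:335,215:385]; b=cv2.imread("pics/w_block.png")[130:316,270:385]
a=cv2.resize(a,None,fx=2.5,fy=2.5,interpolation=cv2.INTER_CUBIC)
b=cv2.resize(b,None,fx=3.2,fy=3.2,interpolation=cv2.INTER_CUBIC)
o=np.zeros((600,800,3),np.uint8);o[:a.shape[0],:a.shape[1]]=a;o[:b.shape[0],430:430+b.shape[1]]=b
cv2.imwrite("pics/crop1.png",o)
E
```

```text
(no output)
```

View pics/crop1.png

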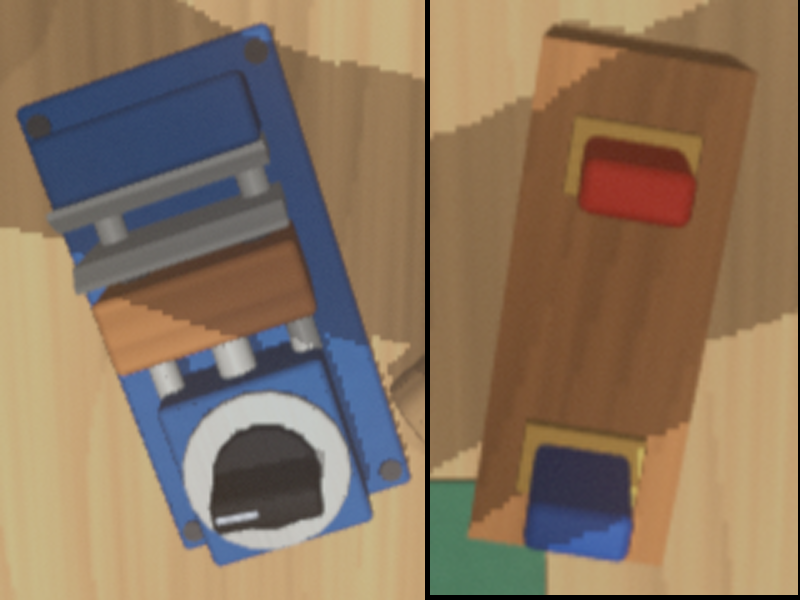

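```bash
cat > fit.py <<'E'
from h import *
import pickle
from scipy.optimize import least_squares
def rot(a): return np.array([[np.cos(a),-np.sin(a)],[np.sin(a),np.cos(a)]])
def fit(C,mod,px,p0):
    def r(v):
        return np.concatenate([w2pix(C,[*(v[:2]+rot(v[2])@m[:2]),m[2]])-p for m,p in zip(np.array(mod)/1e3,px)])
    s=least_squares(r,p0); return s.x,s.fun.reshape(-1,2)
E
python3 - <<'E'
from fit import *
w=pickle.load(open("wc.pkl","rb"))
C=w["press"]; P=lambda u,v:np.array([u/2.5+215,v/2.5+95])
mod=[(-55,80,25),(55,80,25),(55,-130,25),(-55,-130,25)]
px=[P(18,112),P(270,25),P(411,480),P(186,549)]
v,res=fit(C,mod,px,[.58,-.08,.3]); print("press",v,np.degrees(v[2]),res.round(1).tolist())
k=v[:2]+rot(v[2])@[0,-.085]; print("knob from press",k)
print("ring",pix2w(C,P(267,470),.072),"bar top ctr",pix2w(C,P(267,501),.114))
a,b=pix2w(C,P(215,530),.114),pix2w(C,P(322,512),.114);print("bar edge ang",np.degrees(np.arctan2(*(b-a)[[1,0]])),np.linalg.norm(b-a))
inv=lambda q:rot(-v[2])@(q[:2]-v[:2])*1e3
for n,q in dict(stop_far_l=(48,213),stop_far_r=(265,142),stop_near_l=(55,232),stop_near_r=(268,160),spr_l=(75,270),spr_r=(283,187),spn_l=(78,292),spn_r=(287,225)).items():
    print(n,inv(pix2w(C,P(*q),.1)))
C=w["block"];Q=lambda u,v:np.array([(u-430)/3.2+270,v/3.2+130])
v,res=fit(C,[(-30,75,90),(30,75,90),(30,-75,90),(-30,-75,90)],[Q(546,38),Q(755,72),Q(663,566),Q(469,539)],[.46,.31,-.15])
print("block",v,np.degrees(v[2]),res.round(1).tolist()); print("blue slot",v[:2]+rot(v[2])@[0,-.045])
print("handle top",pix2w(C,Q(577,532),.146))
print("collar corners",[pix2w(C,Q(*q),.096)[:2] for q in((526,421),(646,440))])
E
```

```text
press [ 0.55344722 -0.06480099  0.31895124] 18.27456006909756 [[-1.0, -1.0], [0.1, -1.3], [1.2, 1.6], [-0.2, 1.5]]
knob from press [ 0.58010075 -0.14551399]
ring [ 0.57966453 -0.14570635  0.072     ] bar top ctr [ 0.57970933 -0.14120847  0.114     ]
bar edge ang 10.474840153934156 0.040002980556956995
stop_far_l [-39.86865665  41.20799987]
stop_far_r [40.11924358 40.66161244]
stop_near_l [-39.97926933  34.20544443]
stop_near_r [39.19875564 34.54143517]
spr_l [-38.17249543  19.3191114 ]
spr_r [41.27908484 24.11187424]
spn_l [-40.03131513  11.51894505]
spn_r [38.53337832 11.05676034]
block [ 0.46269797  0.31451249 -0.15997354] -9.165808870022774 [[-1.0, 0.1], [0.7, 0.6], [0.1, -0.1], [0.2, -0.7]]
blue slot [0.45552983 0.27008708]
handle top [0.45480769 0.27102987 0.146     ]
collar corners [array([0.43918651, 0.28454337]), array([0.47439344, 0.27867584])]
```

```bash
python3 - <<'E'
from fit import *
w=pickle.load(open("wc.pkl","rb"));C=w["press"]
im=cv2.imread("pics/w_press.png"); s=5
im=cv2.resize(im[230:330,260:380],None,fx=s,fy=s,interpolation=cv2.INTER_CUBIC)
k=np.array([.5799,-.1452]); a=np.radians(10)
pr=lambda p:tuple(int(x) for x in (w2pix(C,p)-[260,230])*s+s/2)
R=rot(a)
for z,c in((.114,(0,255,0)),(.082,(0,255,255))):
    q=[pr([*(k+R@np.array(m)),z]) for m in((-.021,-.007),(.021,-.007),(.021,.007),(-.021,.007))]
    cv2.polylines(im,[np.array(q)],True,c,1)
t=np.linspace(0,6.28,60)
for z,r,c in((.082,.022,(0,0,255)),(.072,.032,(255,0,255))):
    cv2.polylines(im,[np.array([pr([*(k+r*np.array([np.cos(x),np.sin(x)])),z]) for x in t])],True,c,1)
cv2.imwrite("pics/knob.png",im)
E
```

```text
(no output)
```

View pics/knob.png

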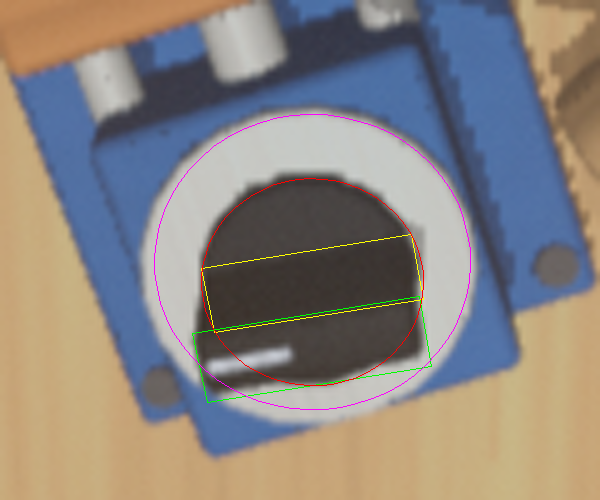

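```bash
python3 - <<'E'
from h import *
o=lambda:robot.observe()
k=[.5795,-.1445]
robot.set_gripper(.045)
robot.move_pose([*k,.24],[180,0,-170])
print(o()["q"].round(1),o()["time"])
print(robot.line_to([*k,.161],vel=.08,guard=8))
s=o();print(s["tool_pos"],s["ft_force"],s["time"])
robot.set_gripper(.0)
s=o();print("grip",s["gripper_width"],s["ft_force"].round(1),s["torque"].round(3))
if .010<s["gripper_width"]<.018:
    q=np.array(s["q"])
    for d in(20,20,20,4,2,2):
        q[5]+=d; robot.goto_joints(q); s=o(); print(d,s["torque"].round(2),s["ft_force"].round(1),s["q"][5].round(1),s["time"])
        if abs(s["torque"][2])>1.2: break
E
```

```text
[-26.5   5.3  -1.7  82.9   0.  -36.5] 7.7083
False
[ 0.57982536 -0.14468597  0.16171022] [0.09414615 0.21746867 0.19473551] 8.8417
grip 0.01288809572965016 [-0.6 -0.4  4.3] [-0.227  0.16  -0.017]
20 [-0.42  0.06 -0.22] [-0.3 -1.9  1.7] -16.8 9.65
20 [-0.99  0.27 -0.17] [-1.1 -4.7  0.6] 3.1 10.075
20 [-1.22  0.46 -0.12] [-2.7 -6.5  1.3] 23.2 10.5
4 [-1.24  0.58 -0.16] [-3.1 -6.   1.5] 27.2 10.75
2 [-1.24  0.6  -0.16] [-2.  -6.1  1.8] 29.2 11.0
2 [-1.38  0.62  0.9 ] [-2.8 -6.9  0.9] 31.1 11.25
```

```bash
python3 - <<'E'
from h import *
import pickle
robot.set_gripper(.045)
s=robot.observe();p=s["tool_pos"];print(s["torque"].round(2),s["gripper_width"])
robot.line_to([p[0],p[1],.25],vel=.12)
robot.move_pose([.5428,-.104,.30],[180,0,90]); robot.pause(.3)
C=cal("wrist"); im=robot.grab_frame("wrist"); pickle.dump(C,open("c2.pkl","wb"))
print(-C[1].T@C[2],robot.observe()["time"],[w2pix(C,q) for q in([.5428,-.0325,.1],[.58,-.145,.11])])
cv2.imwrite("pics/w2.png",im)
x,y=w2pix(C,[.5428,-.0325,.1]).astype(int); y0=max(0,y-90)
cv2.imwrite("pics/w2c.png",cv2.resize(im[y0:y0+200,x-100:x+100],None,fx=3,fy=3,interpolation=cv2.INTER_CUBIC)); print(x-100,y0)
E
```

```text
[0.   0.01 0.04] 0.04501549887254438
[ 0.54276152 -0.03220184  0.37107204] 13.5167 [array([322.88935385, 120.69508541]), array([378.3364314 , 296.40811477])]
222 30
```

View pics/w2c.png

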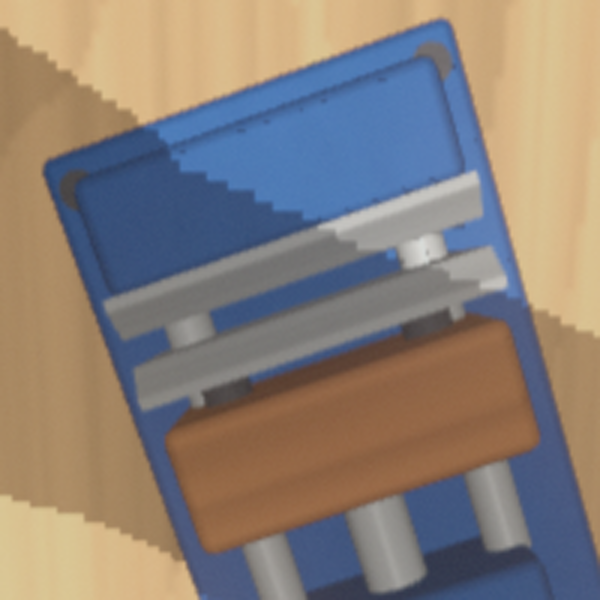

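```bash
python3 - <<'E'
from fit import *
C=pickle.load(open("c2.pkl","rb")); P=lambda u,v:np.array([u/3+222,v/3+30])-.33
v=np.array([.55345,-.0648,.31895])
inv=lambda q:rot(-v[2])@(q[:2]-v[:2])*1e3
for n,q,z in[("base l",(43,163),.025),("base r",(455,20),.025),("stop top l",(104,299),.1),("stop top r",(477,172),.1),("stop in l",(119,340),.091),("stop in r",(483,212),.091),
 ("spr in l",(134,371),.091),("spr in r",(500,247),.091),("spr out l",(143,410),.1),("spr out r",(508,290),.1)]:
    print(n,inv(pix2w(C,P(*q),z)).round(1))
E
```

```text
base l [-54.9  80.5]
base r [54.6 79.6]
stop top l [-40.7  42. ]
stop top r [39.2 41.7]
stop in l [-42.   33.3]
stop in r [39.5 33.9]
spr in l [-41.2  26.1]
spr in r [41.  26.1]
spr out l [-40.9  18.2]
spr out r [38.9 17.7]
```

```bash
python3 - <<'E'
from fit import *
o=robot.observe; g=[.4552,.2706]
robot.move_pose([*g,.27],[180,0,170.8])
print(robot.line_to([*g,.180],vel=.1,guard=8)); robot.pause(.2)
s=o();print(s["tool_pos"],s["tcp_rot"],s["ft_force"].round(2),s["time"])
robot.set_gripper(0); s=o(); print("grip",s["gripper_width"],s["ft_force"].round(2))
if .009<s["gripper_width"]<.018:
    p=s["tool_pos"]; print(robot.line_to([p[0],p[1],.33],vel=.12)); robot.pause(.2)
    s=o();print(s["ft_force"].round(2),s["gripper_width"])
    m=np.array([.55345,-.0648])+rot(.31895)@[-.0005,.030]; print(m)
    robot.move_pose([*m,.33],[180,0,18.27-180]); robot.line_to([*m,.285],vel=.1); robot.pause(.5)
    s=o();print(s["tool_pos"],s["tcp_rot"],s["ft_force"].round(2),s["time"])
    C=cal("wrist"); im=robot.grab_frame("wrist"); pickle.dump(C,open("c3.pkl","wb"))
    sc=robot.grab_frame("scene"); sd=robot.grab_frame("side"); Ss=cal("side"); Sc=cal("scene")
    a,b=[w2pix(q,[*m,.13]).astype(int) for q in(Sc,Ss)]; print(a,b)
    cr=lambda I,c:cv2.resize(I[c[1]-50:c[1]+50,c[0]-50:c[0]+50],(300,300),interpolation=cv2.INTER_CUBIC)
    col=np.vstack([cr(sc,a),cr(sd,b)])
    w=cv2.resize(im[60:460,155:488],(500,600),interpolation=cv2.INTER_CUBIC)
    cv2.imwrite("pics/chk.png",np.hstack([w,col]))
E
```

```text
False
[0.45550442 0.27071735 0.18063829] [1.79976143e+02 5.21250116e-02 1.70802614e+02] [ 0.69  0.77 -0.38] 16.2
grip 0.013709583973968573 [ 0.03 -0.21  1.55]
False
[ 0.58  0.03 -1.33] 0.013376902849120728
[ 0.54356813 -0.03646983]
[ 0.54360484 -0.03652967  0.28509315] [-1.79997231e+02  6.73784426e-03 -1.61734163e+02] [ 0.37 -0.02 -1.79] 20.4917
[324 223] [318 230]
```

View pics/chk.png

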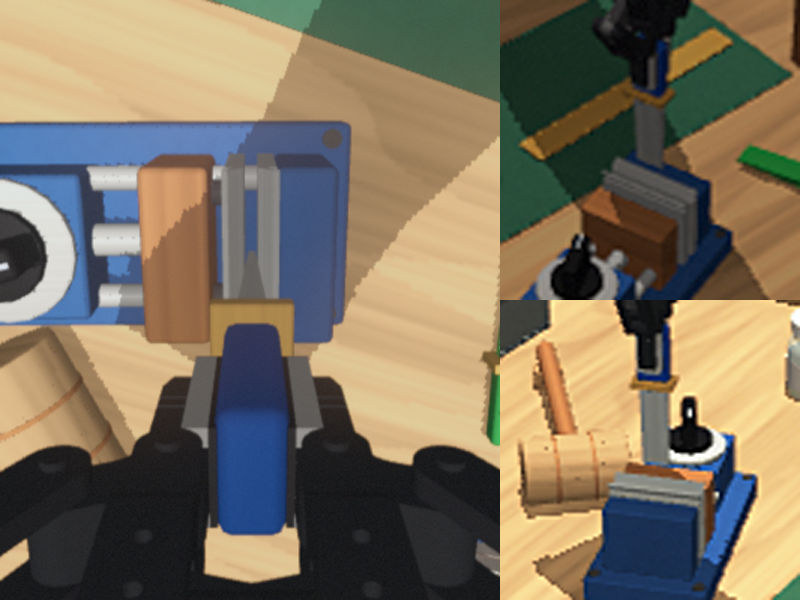

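The blue gauge is held and the tip sits over the middle of the gap: crop (250,255), with the gap edges at 243 and 258. The knob bar is turned home. Next I'll tare the force reading and descend, feeling for the drag.

```bash
cat > d.py <<'E'
from h import *
o=robot.observe
def F(n=6):
    r=[]
    for _ in range(n): robot.pause(.03); r.append(o()["ft_force"])
    return np.mean(r,0),np.std(r,0)
E
python3 - <<'E'
from d import *
f0,sd=F(10); print(f0.round(2),sd.round(2)); np.save("f0.npy",f0)
p=np.array(o()["tool_pos"]); xy=[.54357,-.03647]
print(robot.line_to([*xy,.285-.0415],vel=.06,guard=6))
f,_=F(); print("D~22",(f-f0).round(2),o()["tool_pos"].round(4))
z=o()["tool_pos"][2]
for i in range(22):
    z-=.002
    hit=robot.line_to([*xy,z],vel=.02,guard=6)
    f,_=F(5); d=f-f0; s=o()
    print("D=%.1f"%((.1-(s["tool_pos"][2]-.1656))*1e3),d.round(2),hit,round(s["time"],1))
    if hit or d[2]>3.5: break
E
```

```text
[ 0.19  0.09 -1.43] [0.44 0.29 0.62]
False
D~22 [ 0.01 -0.53  0.58] [ 0.5438 -0.0365  0.244 ]
D=23.6 [-0.13  0.19  0.22] False 22.4
D=25.6 [-0.31 -0.01  0.52] False 22.9
D=27.6 [ 0.13 -0.23  0.33] False 23.3
D=29.6 [-0.02 -0.18  0.36] False 23.7
D=31.6 [-0.03  0.    0.48] False 24.1
D=33.6 [-0.22 -0.27  0.06] False 24.5
D=35.6 [-0.25 -0.31  0.38] False 24.9
D=37.6 [0.01 0.01 0.47] False 25.4
D=39.6 [-0.14  0.16  0.2 ] False 25.8
D=41.6 [-0.22 -0.68 -0.18] False 26.2
D=43.6 [-0.5  -0.22  0.47] False 26.6
D=45.7 [ 0.2  -0.38  0.26] False 27.0
D=47.7 [ 1.1  -0.22 -0.47] False 27.4
D=49.7 [ 1.54 -0.1   0.8 ] False 27.9
D=51.6 [ 1.54 -0.37  2.01] False 28.3
D=53.6 [ 1.3  -0.37  3.19] False 28.7
D=55.6 [ 1.7  -0.39  4.38] False 29.1
```

```bash
python3 - <<'E'
from d import *
f0=np.load("f0.npy"); xy=[.54357,-.03647]; z=.0100+o()["tool_pos"][2]-.0100
for dz in(.0015,.0015):
    z-=dz; robot.line_to([*xy,z],vel=.015,guard=6)
    f,_=F(12); s=o(); print("D=%.1f"%((.2656-s["tool_pos"][2])*1e3),(f-f0).round(2),s["tcp_rot"].round(2),s["gripper_width"],s["time"])
robot.pause(.5); f,sd=F(12); print((f-f0).round(2),sd.round(2))
im=robot.grab_frame("wrist"); sc=robot.grab_frame("scene"); sd=robot.grab_frame("side")
cr=lambda I:cv2.resize(I[180:280,270:370],(300,300),interpolation=cv2.INTER_CUBIC)
cv2.imwrite("pics/end.png",np.hstack([cv2.resize(im[60:460,155:488],(500,600),interpolation=cv2.INTER_CUBIC),np.vstack([cr(sc),cr(sd)])]))
E
```

```text
D=57.0 [ 0.88 -0.87  5.63] [-1.7999e+02  1.0000e-02 -1.6173e+02] 0.013280599941585845 29.75
D=58.5 [ 1.24 -1.19  6.62] [-1.7999e+02  1.0000e-02 -1.6173e+02] 0.013516788938889834 30.4
[ 1.22 -0.71  6.31] [0.5  0.41 0.45]
```

View pics/end.png

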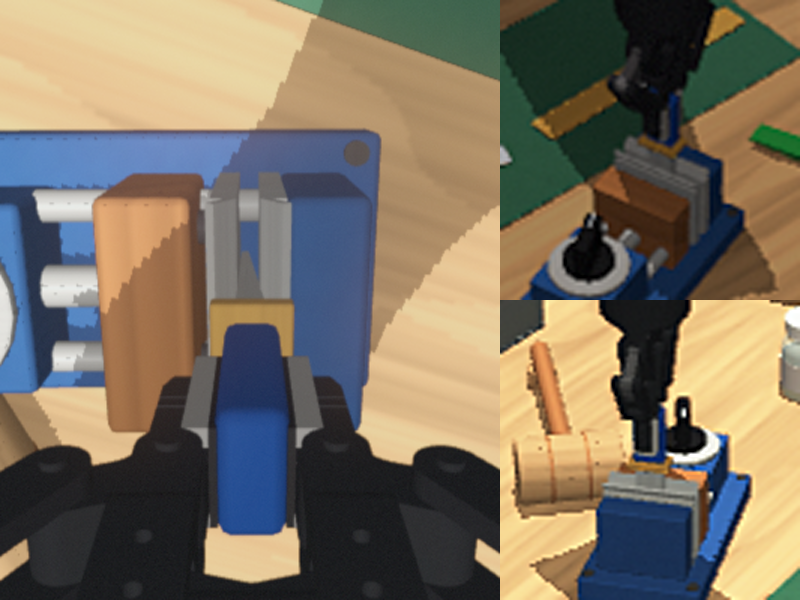

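The blade is between the plates and upright, the collar is clear above the jaws, and the drag is steady at about 6 N. I'm handing in.

```bash
python3 - <<'E'
from h import *
robot.job_done()
E
```

```text
the job is handed in; nothing more can be done
```

I turned the clamp knob clockwise about 68° to its end stop, lifted the blue gauge out of its block, and lowered the blade into the middle of the gap. I then handed the job in at about 31 s, still gripping the gauge.

- **Knob:** the turning torque jumped from about 0.16 to 0.9 N m, which marks the end stop. The pictures taken afterwards show the bar still turned home.
- **Blade:** the tip is about 58 mm below the top of the plates. First contact was at about 48 mm, which suggests a gap near 6.5 mm.
- **Drag:** it held steady at about 6.3 N (±0.5 N), which is a squeeze of roughly 4.8 N per plate. That squeeze is worked out from the drag; I did not measure it directly.
- **Grip:** the tool points straight down, and its yaw matches the press yaw I measured. The grip width reads 13.5 mm on the 14 mm handle.
- **Everything else:** I did not go near the red gauge or the other items. I did not check their positions again at the end.

**Disagreements:** a sideways force of about 1.2–1.5 N appeared once the blade touched the plates, and I did not find its cause. My image estimate of the gap, about 7.5 mm, was also wider than the 4.5–6.5 mm given, so I relied on touch instead.

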